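# Snap the closing plug into the lid of the waste tub

## Robot

A 6-joint arm with a two-finger parallel gripper is mounted at the origin on the work surface. World frame = base frame: x ahead of the robot, y to its left, z up, the work surface at z = 0. Lengths are in m, angles in rad, forces in N, time in s.
With the tool pointing down it reaches from about 0.35 to 1 m from the base axis. Payload 7.1 kg.
Tool frame: the origin (TCP) lies between the finger pads; the fingertips stand 22 mm ahead of it and the grasp point (between the pads) lies 3 mm ahead of it; x points along the fingers, y is the direction in which the jaws open and shut, and the axes are right-handed (so a half turn about x gives the same grasp; the last joint's range is limited). The gripper opens to 85 mm and grips with 20 to 120 N. Pads are 22 mm wide; open, the fingers measure 114 mm over their backs; the gripper's body (76 mm by 85 mm) begins 54 mm behind the grasp point. The pads swing forward as they close: fully open they stand 13 mm farther back than shut.
Start: joints at [-1.345, 0.423, 1.63, -0, 1.089, -0.019], TCP at [0.151, -0.606, 0.253] pointing down, gripper open.
Joint ranges: [-3, 3], [-0.9, 2.11], [0.09, 2.58], [-1.31, 4.45], [0.11, 2.69], [-2.54, 2.54]. Speed limits (rad/s): [2.39, 2.39, 3.01, 3.14, 3.14, 3.14].

## Interface

Orientations are given as a rotation vector (axis times angle).
In Python, from rig import manip gives the robot as it stands. The module is installed in compiled form; this text tells all that it offers. Calls block until the motion is done:
- manip.move_to(position, orientation): joint-space move of the TCP to a pose.
- manip.servo_line(position, orientation=None, rate=0.15): straight line of the TCP; orientation=None keeps the orientation; rate is the mean speed in m/s.
- manip.set_joints(angles): joint-space move.
- manip.command_gripper(opening, f_grip=None): finger opening in m; f_grip is the grip in N (None keeps the last); returns when the fingers have stopped.
- manip.hold(seconds).
- manip.solve_ik(position, orientation): joint angles nearest the present ones, or None.
- manip.camera(name): name is "side" or "top"; returns a dict with "image" (400x640x3 uint8, red, green, blue), "fx", "fy", "cx", "cy" (pixels), "cam_to_world" (4x4, takes a point from camera to world coordinates). Camera axes: x right, y down, z forward; pixel columns grow to the right and rows downward; lengths in m; the calibration is good to about 2 mm. A picture is of the moment at which its call begins. There is no depth.
A pose or a line that the arm cannot do raises manip.IKError and nothing moves.
- manip.sign_off(): hands the job in, once; it reports no verdict.
Readings, each from a call of its own:
- manip.get_time(): time.
- manip.get_joint_positions(): joint angles.
- manip.get_joint_vel(): joint speeds.
- manip.get_tau(): joint torques, N m.
- manip.get_position(): TCP position.
- manip.get_ee_rot(): TCP orientation.
- manip.get_contact_force(): force on the tool from outside, world axes, zero at the start.
- manip.get_torque(): the same for the moment, N m.
- manip.get_width(): finger opening in m.
Only numpy, scipy, OpenCV 4.12 (cv2) and the standard library are available. Lean on these libraries where they do the work, as an engineer would, in place of code of your own. Each camera call takes 0.05 s, during which the arm holds its last target. There are 200 camera calls.

## Task

Take the orange plug with the upright wing grip out of the beige tray and press it down into the opening of the red-lidded waste tub until it snaps in and its flange sits flat on the collar all round. Keep pressing it firmly down and finish like that, with the gripper still holding or pushing the plug: do not let go. Leave the other parts in the tray and do not shift the bottles and the jar on the table.

Things in the scene. Friction and masses are not known exactly. Their poses are not given: they have to be found in the camera images.
- plug_grip (a point): Centre of the wing grip of the orange plug: an upright bar 38 mm long (its x), 12 mm thick (its y), 30 mm tall, on top of the plug. The plug stands upright in the tray. This point is 46 mm above the plug's foot, 20 mm above the underside of its flange, 15 mm below its top. z is up.
- plug: The orange plug, 61 mm tall, about 70 g; origin at the centre of its foot. From the foot up: a round stem 26 mm long (cone 27 to 38.4 mm across over 10 mm, snap bead 38.4 mm across up to 12 mm, then a neck 31 mm across), a round flange 60 mm across and 5 mm thick, the wing grip. The stem is round and goes in at any yaw.
- opening (a point): Centre of the opening in the tub's lid, level with the top of the white collar, 146 mm above the table; z is up. The hole is 48 mm across and 34 mm deep. With the plug fully home, its grip centre is 20 mm above this point.
- collar: White raised collar round the opening, 70 mm outside, 48 mm inside, 12 mm tall, on the red lid; the plug's flange seats on its top. Origin at the centre of its underside, 134 mm above the table.
- tub: White waste tub with a red lid 134 mm across, in a grey weighted foot 144 mm across; origin on the table under its centre; it does not move. Four round spring clips stand 8 mm into the hole, 7 mm below the collar's top: as the plug's bead spreads them the push climbs to about 7 to 14 N and, 6 to 10 mm short of home, suddenly drops to nothing or below; the last 2 mm are free until the flange lands.
- tray: Beige open tray, 165 mm (its x) by 230 mm (its y), walls 30 mm high, floor and walls 4 mm thick; origin at the centre of its underside on the table. It does not move. Five small parts stand in it, at least 58 mm between centres, in any order.
- blue_cap_mid (a point): Middle of a bystander in the tray: blue round cap with a thin round knob, 42 mm across, 30 mm tall. Stays in the tray.
- sample_pot_mid (a point): Middle of a bystander in the tray: small clear sample pot with a yellow lid, 34 mm across, 33 mm tall. Stays in the tray.
- grey_sleeve_mid (a point): Middle of a bystander in the tray: grey plastic tube piece standing on end, 36 mm across, 24 mm tall. Stays in the tray.
- sachet_pack_mid (a point): Middle of a bystander in the tray: small white packet with a green band, 34 x 42 x 18 mm. Stays in the tray.
- spray_mid (a point): Middle (half-way up) of a bystander on the table: white spray bottle with green collar, 76 mm across, 216 mm tall. Stays where it stands.
- blue_jar_mid (a point): Middle (half-way up) of a bystander on the table: blue jar with a steel lid, 60 mm across, 95 mm tall. Stays where it stands.
- amber_mid (a point): Middle (half-way up) of a bystander on the table: amber bottle with a white cap, 54 mm across, 130 mm tall. Stays where it stands.
Not all that is in view belongs to the job. Of the things like the plug, leave any that is purple; of the rest the larger one is meant.

How it is judged:
On the way, in this order (a step that is already met when the one before it is completed fails the run):
1. the orange plug is gripped and lifted clear of the tray (z of plug_grip in the frame of tray above 0.1 m and contact force between the fingers and plug above 1 N), for 0.2 s.
2. the plug has snapped in and its flange is down on the collar (z of plug_grip in the frame of opening between 0.016 and 0.0225 m and horizontal distance between plug_grip and opening below 0.004 m and angle between plug_grip's own z axis and vertical below 0.08 rad), for 0.2 s.
At the end, for the whole second after the job is handed in: The orange plug is snapped fully home in the tub's lid (flange within 2.5 mm of the collar, centred within 4 mm, upright within 0.08 rad), and the gripper is still on it, pressing it onto the collar with more than 4 N, fingers touching the plug with more than 3 N (all of step 2 and contact force between plug and collar above 4 N and contact force between the fingers and plug above 3 N); the arm keeps its last pose, push and grip.
It fails at once if another part is taken out of the tray (z of any of blue_cap_mid, sample_pot_mid, grey_sleeve_mid, sachet_pack_mid in the frame of tray above 0.07 m or x of any of blue_cap_mid, sample_pot_mid, grey_sleeve_mid, sachet_pack_mid in the frame of tray above 0.095 m or y of any of blue_cap_mid, sample_pot_mid, grey_sleeve_mid, sachet_pack_mid in the frame of tray above 0.13 m or x of any of blue_cap_mid, sample_pot_mid, grey_sleeve_mid, sachet_pack_mid in the frame of tray below -0.095 m or y of any of blue_cap_mid, sample_pot_mid, grey_sleeve_mid, sachet_pack_mid in the frame of tray below -0.13 m).
It fails at once if a bottle or the jar on the table is shifted by more than 30 mm or tipped (distance of any of spray_mid, blue_jar_mid, amber_mid from where it was at the start of the episode above 0.03 m or angle between any of spray_mid, blue_jar_mid, amber_mid's own z axis and vertical above 0.5 rad).
It also fails if it takes over 34 s, if anything falls off the work surface, if the arm or the gripper's body presses on something with over 40 N, if the wrist force passes 120 N, or if a joint passes its speed limit or range.

## Working session

There is one attempt and no reset: what is moved stays moved. The work goes in short steps, each a Python script; the robot and the scene stay as the last script left them, time stands still between calls to the robot, and variables do not carry over. Pictures are saved under pics/ and viewed, about 8 in all and at most 12, crops included, and the job is handed in when it is done.

```bash
mkdir -p pics; cat > h.py <<'E'
from rig import manip
import numpy as np, cv2
def snap(n,f):
    c=manip.camera(n); cv2.imwrite('pics/'+f,c['image'][:,:,::-1]); return c
def ray(c,u,v,z):
    T=np.array(c['cam_to_world']); d=T[:3,:3]@[(u-c['cx'])/c['fx'],(v-c['cy'])/c['fy'],1]
    return T[:3,3]+d*(z-T[2,3])/d[2]
E
python3 - <<'E'
from h import *
import pickle
o={}
for n in('top','side'):
    c=snap(n,n+'1.png');o[n]=c;print(n,c['fx'],c['cx'],c['cy'],np.round(c['cam_to_world'],3).tolist())
pickle.dump(o,open('c.pkl','wb'));print(manip.get_ee_rot(),manip.get_time())
E
```

```text
top 419.50668814622975 317.0544531779138 205.00942354174367 [[0.018, -0.988, 0.155, 0.429], [-1.0, -0.021, -0.015, -0.017], [0.018, -0.155, -0.988, 0.999], [0.0, 0.0, 0.0, 1.0]]
side 460.10540812938217 317.79978870394683 197.6655154028493 [[-0.782, -0.32, 0.534, 0.046], [-0.623, 0.37, -0.689, 0.672], [0.023, -0.872, -0.489, 0.628], [0.0, 0.0, 0.0, 1.0]]
[ 2.09170684  0.25882731 -2.0920952 ] 0.1
```

View pics/top1.png

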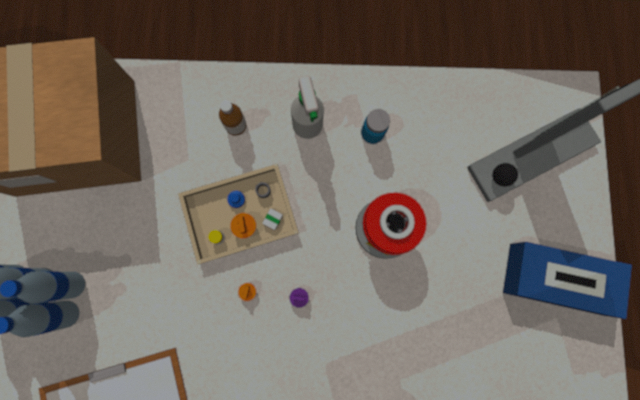

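View pics/side1.png

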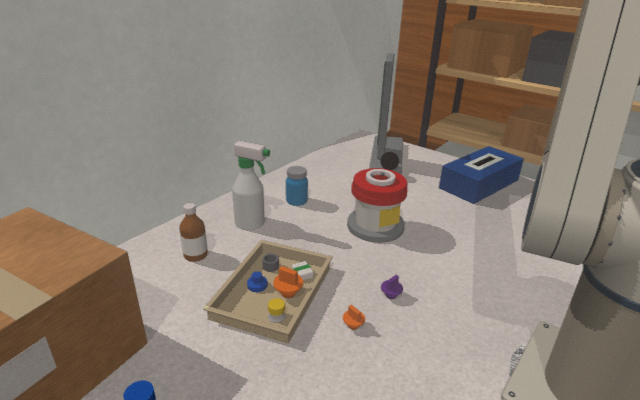

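The top view shows three plug-like things. The orange one in the tray is at (243,226), a smaller orange one on the table is at (247,292), and a purple one is at (299,298). I choose the one in the tray: orange, the larger, and in the tray as stated. The collar is at (397,221). Next is a close crop to check.

```bash
python3 - <<'E'
from h import *
a=cv2.imread('pics/top1.png');s=cv2.imread('pics/side1.png')
f=lambda i,x,y,w,h,k:cv2.resize(i[y:y+h,x:x+w],None,fx=k,fy=k,interpolation=cv2.INTER_CUBIC)
A=f(a,195,185,100,72,4);B=f(a,355,185,100,72,4);C=f(s,235,240,100,72,4);D=f(s,335,155,100,72,4)
cv2.imwrite('pics/crop.png',np.vstack([np.hstack([A,B]),np.hstack([C,D])]))
E
```

```text
(no output)
```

View pics/crop.png

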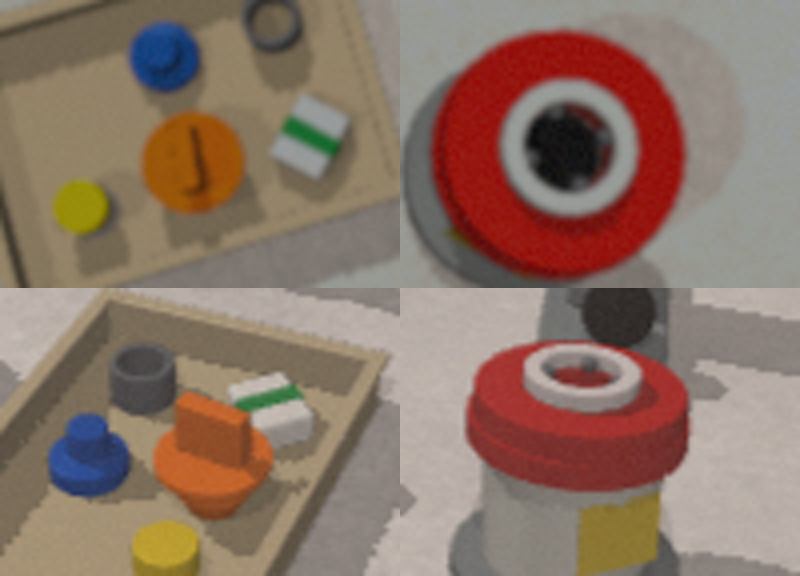

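The crop confirms the choice: the large orange plug with the upright wing at top px (243,225), side px (288,282). The collar centre is near (397,222) in top. I'll fit simple silhouette models in both views.

```bash
cat > fit.py <<'E'
from h import *
import pickle
from scipy.optimize import minimize
K=4
def proj(c,P):
    T=np.array(c['cam_to_world']);q=(P-T[:3,3])@T[:3,:3]
    return np.c_[q[:,0]/q[:,2]*c['fx']+c['cx'],q[:,1]/q[:,2]*c['fy']+c['cy']]
th=np.linspace(0,2*np.pi,60)[:-1]
def cyl(r0,r1,z0,z1): return np.vstack([np.c_[r*np.cos(th),r*np.sin(th),0*th+z] for r,z in((r0,z0),(r1,z1))])
bar=np.array([[x,y,z] for x in(-.019,.019) for y in(-.006,.006) for z in(.031,.061)])
PLUG=[cyl(.0135,.0192,0,.010),cyl(.0192,.0192,.01,.012),cyl(.0155,.0155,.012,.026),cyl(.03,.03,.026,.031),bar]
COL=[cyl(.035,.035,-.012,0)]
def sil(c,parts,p,z,shape):
    R=np.array([[np.cos(p[2]),-np.sin(p[2]),0],[np.sin(p[2]),np.cos(p[2]),0],[0,0,1]])
    m=np.zeros((shape[0]*K,shape[1]*K),np.uint8)
    for P in parts:
        h=cv2.convexHull(((proj(c,P@R.T+[p[0],p[1],z])+.5)*K*16-8).astype(np.float32))
        cv2.fillConvexPoly(m,np.round(h).astype(np.int32),255,shift=4)
    return cv2.resize(m,shape[::-1],interpolation=cv2.INTER_AREA)/255.
def fit(cs,ms,parts,z,p0,yaw=True):
    f=lambda q:sum(np.abs(sil(c,parts,[q[0]/100,q[1]/100,q[2] if yaw else 0],z,m.shape)-m).sum() for c,m in zip(cs,ms))
    p=np.array([p0[0]*100,p0[1]*100,p0[2]])
    r=minimize(f,p,method='Nelder-Mead',options=dict(initial_simplex=p+np.vstack([np.zeros(3),np.diag([.6,.6,.4])]),xatol=.003,fatol=.1))
    return r.x[0]/100,r.x[1]/100,r.x[2],r.fun,sum(m.sum() for m in ms)
def comp(m,u,v):
    n,l=cv2.connectedComponents(m.astype(np.uint8)); return (l==l[v,u]).astype(float)
def orange(c,u,v):
    h=cv2.cvtColor(c['image'],cv2.COLOR_RGB2HSV).astype(int); m=(h[...,0]>3)&(h[...,0]<17)&(h[...,1]>170)&(h[...,2]>40)
    m=cv2.morphologyEx(m.astype(np.uint8),cv2.MORPH_CLOSE,np.ones((3,3)));return comp(m,u,v)
def white(c,u,v):
    h=cv2.cvtColor(c['image'],cv2.COLOR_RGB2HSV).astype(int); m=((h[...,1]<110)&(h[...,2]>90)).astype(np.uint8)
    m=comp(m,u,v).astype(np.uint8); k,_=cv2.findContours(m,cv2.RETR_EXTERNAL,cv2.CHAIN_APPROX_NONE)
    return cv2.drawContours(m*0,k,-1,1,-1).astype(float)
E
python3 - <<'E'
from fit import *
o=pickle.load(open('c.pkl','rb'));t,s=o['top'],o['side']
mt,ms=orange(t,237,225),orange(s,288,290)
p0=ray(t,243,225,.035)
for y in(0,.8,1.6,2.4): print('plug',y,np.round(fit([t,s],[mt,ms],PLUG,.004,[p0[0],p0[1],y]),4))
print(np.round(fit([t],[mt],PLUG,.004,[p0[0],p0[1],0]),4),np.round(fit([s],[ms],PLUG,.004,[p0[0],p0[1],0]),4))
wt,ws=white(t,397,208),white(s,366,182)
print(wt.sum(),ws.sum());p0=ray(t,397,222,.146)
for a,b in(([t,s],[wt,ws]),([t],[wt]),([s],[ws])): print('col',np.round(fit(a,b,COL,.146,[p0[0],p0[1],0],False),4))
# overlay
def ov(c,m,g,x,y):
    i=c['image'][:,:,::-1].copy();i=cv2.resize(i[y:y+60,x:x+80],None,fx=5,fy=5,interpolation=cv2.INTER_CUBIC)
    for q,col in((m,(255,0,0)),): 
        k,_=cv2.findContours(cv2.resize(q[y:y+60,x:x+80],None,fx=5,fy=5,interpolation=cv2.INTER_NEAREST).astype(np.uint8),0,1);cv2.drawContours(i,k,-1,col,1)
    return i
cv2.imwrite('pics/mask.png',np.vstack([np.hstack([ov(t,mt,0,205,195),ov(s,ms,0,250,255)]),np.hstack([ov(t,wt,0,357,190),ov(s,ws,0,340,155)])]))
for n,z in(('amber',.065),):pass
print('spray',ray(t,307,125,0),'jar',ray(t,375,132,.04),'amber',ray(t,236,127,.02))
E
```

```text
plug 0 [ 5.296000e-01  1.385000e-01 -1.081000e-01  1.448353e+02  1.090000e+03]
plug 0.8 [5.295000e-01 1.386000e-01 7.066000e-01 1.532627e+02 1.090000e+03]
plug 1.6 [ 5.291000e-01  1.386000e-01 -1.041000e-01  1.454039e+02  1.090000e+03]
plug 2.4 [5.297000e-01 1.384000e-01 3.032700e+00 1.454627e+02 1.090000e+03]
[5.29600e-01 1.38500e-01 1.28200e-01 5.71961e+01 4.91000e+02] [ 5.28900e-01  1.39100e-01 -9.78000e-02  8.70667e+01  5.99000e+02]
950.0 54213.0
col [ 5.32200000e-01 -1.95000000e-01  3.80000000e-02  5.37969765e+04
  5.51630000e+04]
col [ 5.32300e-01 -1.94900e-01  1.38200e-01  2.99294e+01  9.50000e+02]
col [ 4.81400000e-01 -1.16700000e-01 -9.65800000e-01  5.36687255e+04
  5.42130000e+04]
spray [ 0.78588965 -0.00334652  0.        ] jar [ 0.75811994 -0.16637541  0.04      ] amber [0.76948001 0.16832881 0.02      ]
```

View pics/mask.png

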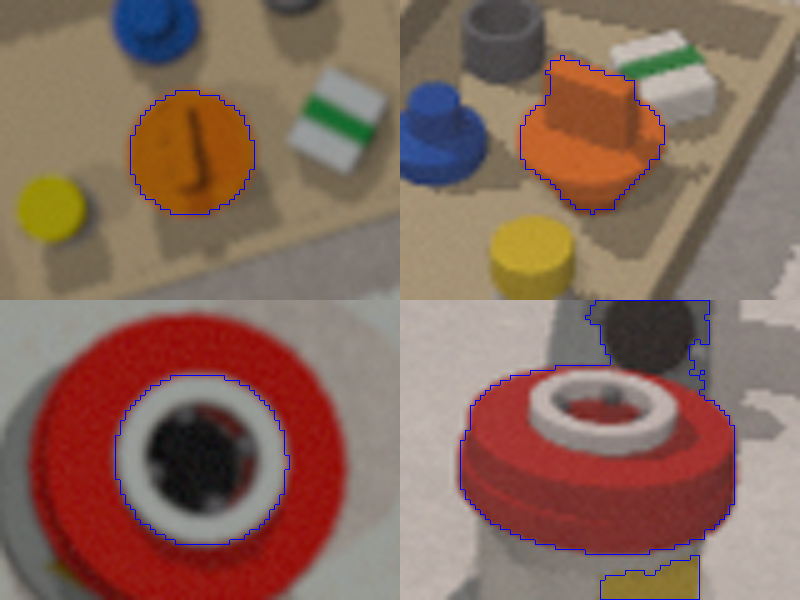

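Masks for the plug and the top-view collar are good. The side collar mask leaked and needs a stricter whiteness threshold. I'll take the bar yaw from its edges.

```bash
python3 - <<'E'
from fit import *
o=pickle.load(open('c.pkl','rb'));t,s=o['top'],o['side']
a=ray(s,280.6,266.4,.065);b=ray(s,297.4,272.5,.065);d=a-b;print('side yaw',np.arctan2(d[1],d[0]),np.linalg.norm(d),a,b)
a=ray(t,205+187/5,195+108/5,.06);b=ray(t,205+203/5,195+180/5,.06);d=a-b;print('top yaw',np.arctan2(d[1],d[0]),np.linalg.norm(d),a,b)
mt,ms=orange(t,237,225),orange(s,288,290)
for y in np.arange(-.4,.6,.1): print(round(y,1),np.abs(sil(s,PLUG,[.5292,.1388,y],.004,ms.shape)-ms).sum().round(1),end='; ')
h=cv2.cvtColor(s['image'],cv2.COLOR_RGB2HSV).astype(int);m=((h[...,1]<90)&(h[...,2]>90)).astype(np.uint8)
m[:164]=0;m[190:]=0;m[:,:352]=0;m[:,405:]=0
# cut to inside-lid collar component
m=comp(m,369,184).astype(np.uint8);k,_=cv2.findContours(m,0,1);m=cv2.drawContours(m*0,k,-1,1,-1).astype(float)
print(m.sum());print('col side',np.round(fit([s],[m],COL,.146,[.5323,-.195,0],False),4))
# overlay of model in side
i=[]
for c,P,p,z,x,y in((t,PLUG,[.5292,.1388,.15],.004,205,195),(s,PLUG,[.5292,.1388,.15],.004,250,255),(t,COL,[.5323,-.1949,0],.146,357,190),(s,COL,[.5323,-.1949,0],.146,340,155)):
    im=cv2.resize(np.ascontiguousarray(c['image'][y:y+60,x:x+80,::-1]),None,fx=5,fy=5,interpolation=cv2.INTER_CUBIC)
    for Q in P if P is COL else P[3:]:
        g=(cv2.resize(sil(c,[Q],p,z,(400,640))[y:y+60,x:x+80],None,fx=5,fy=5)>.5).astype(np.uint8)
        k,_=cv2.findContours(g,0,1);cv2.drawContours(im,k,-1,(255,0,0),1)
    i.append(im)
cv2.imwrite('pics/ov.png',np.vstack([np.hstack(i[:2]),np.hstack(i[2:])]))
E
```

```text
side yaw 0.18119413217704794 0.038325103161622215 [0.54411695 0.14253788 0.065     ] [0.50641925 0.13563153 0.065     ]
top yaw 0.2605628223063709 0.03343176801282909 [0.54599318 0.13637498 0.06      ] [0.5136899  0.12776214 0.06      ]
-0.4 101.5; -0.3 93.6; -0.2 89.6; -0.1 87.2; -0.0 89.3; 0.1 93.4; 0.2 95.9; 0.3 98.5; 0.4 99.0; 0.5 99.1; 256000.0
col side [7.00000000e-04 1.07600000e-01 1.04241000e+01 2.53714302e+05
 2.56000000e+05]
```

View pics/ov.png

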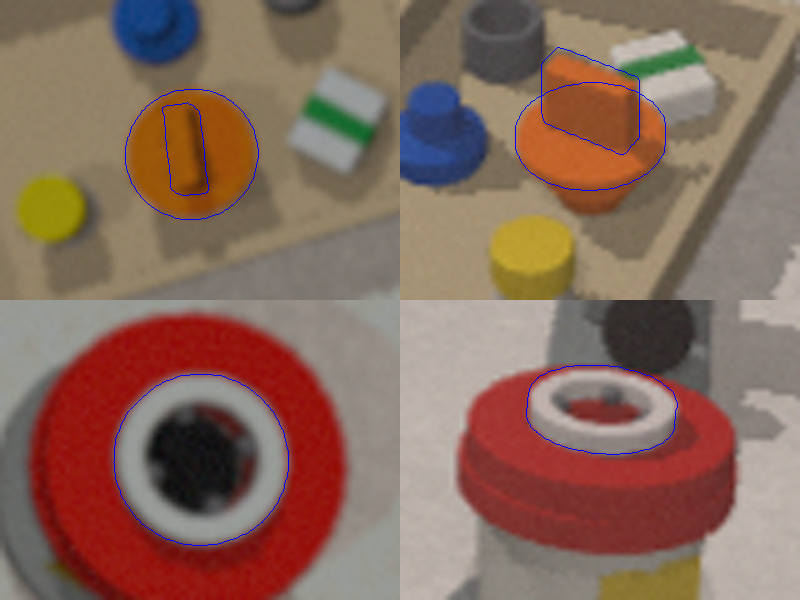

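The overlay fits in all four panels. The plug is at (0.529, 0.1385) with bar yaw about 0.19, and the collar is at (0.532, -0.195). Approaching.

```bash
cat >> h.py <<'E'
from scipy.spatial.transform import Rotation as Ro
def ori(yaw,flip=False):
    y=np.array([-np.sin(yaw),np.cos(yaw),0])*(-1 if flip else 1);x=np.array([0,0,-1.])
    return Ro.from_matrix(np.c_[x,y,np.cross(x,y)]).as_rotvec()
E
python3 - <<'E'
from h import *
import pickle
for f in(0,1):
    for p in([.5292,.1385,.16],[.5322,-.195,.25]): q=manip.solve_ik(p,ori(.19,f));print(f,None if q is None else np.round(q,2))
c0=manip.get_joint_positions()
qs=[manip.solve_ik([.5292,.1385,.2],ori(.19,f)) for f in(0,1)]
f=int(np.argmin([9 if q is None else abs(q[5]) for q in qs]));print('flip',f)
manip.command_gripper(.045,80)
manip.move_to([.5292,.1385,.2],ori(.19,f));manip.servo_line([.5292,.1385,.105],rate=.15)
print(manip.get_position(),manip.get_width(),manip.get_time(),manip.get_contact_force())
o={}
for n in('top','side'): o[n]=snap(n,n+'2.png')
pickle.dump(o,open('c2.pkl','wb'))
f=lambda i,x,y,w,h,k:cv2.resize(i[y:y+h,x:x+w],None,fx=k,fy=k,interpolation=cv2.INTER_CUBIC)
cv2.imwrite('pics/crop2.png',np.hstack([f(cv2.imread('pics/top2.png'),190,180,100,100,4),f(cv2.imread('pics/side2.png'),235,215,100,100,4)]))
E
```

```text
0 [ 0.23  0.44  1.87 -0.    0.83 -1.53]
0 [-0.37  0.34  1.76  0.    1.04 -2.13]
1 [ 0.23  0.44  1.87 -0.    0.83  1.62]
1 [-0.37  0.34  1.76  0.    1.04  1.01]
flip 0
[0.52975083 0.13849566 0.10548052] 0.04487096416503755 4.3 [-0.3961203   0.02375318 -0.28163883]
```

View pics/crop2.png

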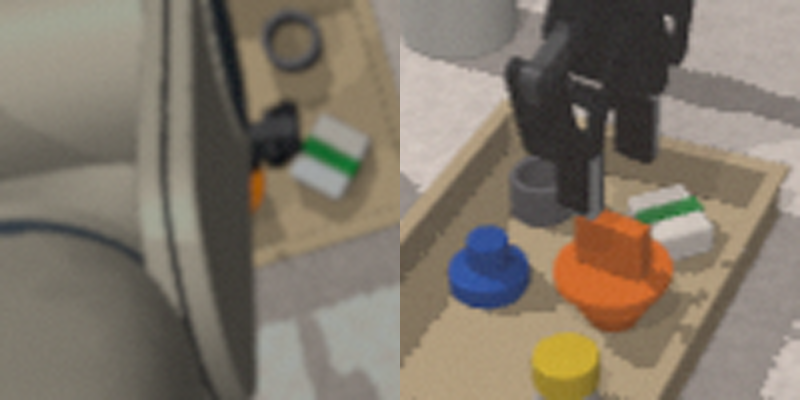

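The jaws straddle the wing, aligned with it (crop: wing at (612,245), pads either side). The fingertips stay above the neighbouring parts. Descending, gripping and lifting.

```bash
python3 - <<'E'
from h import *
import pickle
manip.servo_line([.5292,.1385,.0605],rate=.08);print(manip.get_contact_force())
w=manip.command_gripper(.0,80);print('w',manip.get_width(),manip.get_position(),manip.get_contact_force())
manip.servo_line([.5292,.1385,.22],rate=.15);manip.hold(.2)
print(manip.get_width(),manip.get_position(),manip.get_contact_force(),manip.get_time())
manip.move_to([.5322,-.195,.235],ori(.19,0));print(manip.get_position(),manip.get_time())
o={}
for n in('top','side'): o[n]=snap(n,n+'3.png')
pickle.dump(o,open('c3.pkl','wb'))
f=lambda i,x,y,w,h,k:cv2.resize(i[y:y+h,x:x+w],None,fx=k,fy=k,interpolation=cv2.INTER_CUBIC)
cv2.imwrite('pics/crop3.png',np.hstack([f(cv2.imread('pics/top3.png'),350,160,100,120,4),f(cv2.imread('pics/side3.png'),330,110,100,120,4)]))
E
```

```text
[0.04029252 0.03709561 0.88860172]
w 0.010784170709301872 [0.52979048 0.13863659 0.06116735] [-0.04344401  0.85440556  4.68141443]
0.01070576349414788 [0.5288154  0.13839944 0.21915119] [-0.51034549 -0.55626671 -0.12942937] 6.925
[ 0.53234017 -0.19411263  0.23488201] 8.1917
```

View pics/crop3.png

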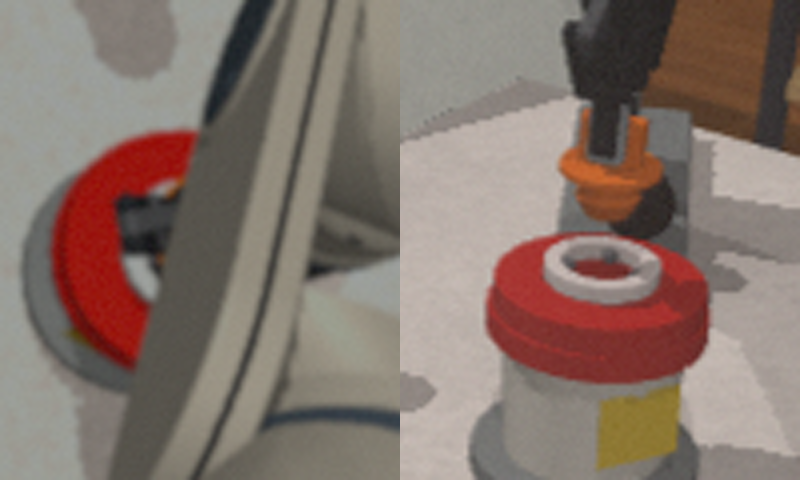

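The plug is held over the opening (side crop: flange (610,166), collar (602,268)). The flange may be slightly tilted in the image, so I'll quantify offset and tilt before inserting.

```bash
python3 - <<'E'
from fit import *
import fit as F
s=pickle.load(open('c3.pkl','rb'))['side']
h=cv2.cvtColor(s['image'],cv2.COLOR_RGB2HSV).astype(int);m=((h[...,0]>3)&(h[...,0]<17)&(h[...,1]>170)&(h[...,2]>40)).astype(np.uint8)
m=comp(m,382,156);print(m.sum())
piv=np.array([0,0,.05])
def model(q,parts):
    R=Ro.from_euler('xyz',[q[2],q[3],.19]).as_matrix()
    return sil(s,[(P-piv)@R.T+piv for P in parts],[q[0]/100,q[1]/100,0],q[4],m.shape)
for z in(.175,.178,.181):
    b=model([53.23,-19.41,0,0,z],PLUG[4:])
    W=1-cv2.dilate((b>.02).astype(np.uint8),np.ones((5,5)));W[:, :]*=1;W[:150-0][:0]=0
    f=lambda q:(W*np.abs(model([q[0],q[1],q[2]/5,q[3]/5,z],PLUG[:4])-m)).sum()
    p=np.array([53.23,-19.41,0,0])
    from scipy.optimize import minimize
    r=minimize(f,p,method='Nelder-Mead',options=dict(initial_simplex=p+np.vstack([np.zeros(4),np.eye(4)*.5]),xatol=.003,fatol=.05,maxiter=400))
    print(z,np.round(r.x/[1,1,5,5],3),round(r.fun,1),'flat',np.round(f(p),1))
E
```

```text
227.0
0.175 [ 5.4332e+01 -2.1420e+01  2.5000e-02  4.4000e-02] 45.7 flat 105.0
0.178 [ 5.3605e+01 -1.9938e+01 -2.6900e-01  1.8000e-02] 42.9 flat 81.5
0.181 [ 5.3296e+01 -1.9339e+01 -2.7000e-01  1.7000e-02] 44.6 flat 69.1
```

```bash
python3 - <<'E'
from fit import *
s=pickle.load(open('c3.pkl','rb'))['side']
h=cv2.cvtColor(s['image'],cv2.COLOR_RGB2HSV).astype(int);m=((h[...,0]>3)&(h[...,0]<17)&(h[...,1]>170)&(h[...,2]>40)).astype(np.uint8)
m=comp(m,382,156);piv=np.array([0,0,.05])
def model(q,parts):
    R=Ro.from_euler('zyx',[0,0,0]);R=(Ro.from_euler('z',.19)*Ro.from_euler('y',q[2])).as_matrix()
    return sil(s,[(P-piv)@R.T+piv for P in parts],[q[0]/100,q[1]/100,0],q[3]/100,m.shape)
b=model([53.23,-19.41,0,17.8],PLUG[4:]);W=1-cv2.dilate((b>.02).astype(np.uint8),np.ones((5,5)))
for yf in(-19.41,-19.6,-19.2):
    f=lambda q:(W*np.abs(model([q[0],yf,q[1]/5,q[2]],PLUG[:4])-m)).sum()
    p=np.array([53.23,0,17.8])
    r=minimize(f,p,method='Nelder-Mead',options=dict(initial_simplex=p+np.vstack([np.zeros(3),np.eye(3)*.4]),xatol=.003,fatol=.05,maxiter=400))
    print(yf,np.round(r.x/[1,5,1],3),round(r.fun,1))
q=[r.x[0],yf,r.x[1]/5,r.x[2]]
x,y=330,110
im=cv2.resize(np.ascontiguousarray(s['image'][y:y+80,x:x+100,::-1]),None,fx=5,fy=5,interpolation=cv2.INTER_CUBIC);I=[]
for qq in(q,[53.23,-19.41,0,17.8]):
    k_=im.copy()
    for Q in PLUG:
        g=(cv2.resize(model(qq,[Q])[y:y+80,x:x+100],None,fx=5,fy=5)>.5).astype(np.uint8);k,_=cv2.findContours(g,0,1);cv2.drawContours(k_,k,-1,(255,0,0),1)
    I.append(k_[:,200:600] if 0 else k_[:,150:500])
cv2.imwrite('pics/ov3.png',np.hstack(I))
E
```

```text
-19.41 [ 5.2985e+01 -4.5000e-02  1.8560e+01] 56.5
-19.6 [5.3309e+01 3.6000e-02 1.8445e+01] 54.7
-19.2 [52.383 -0.208 18.586] 54.3
```

View pics/ov3.png

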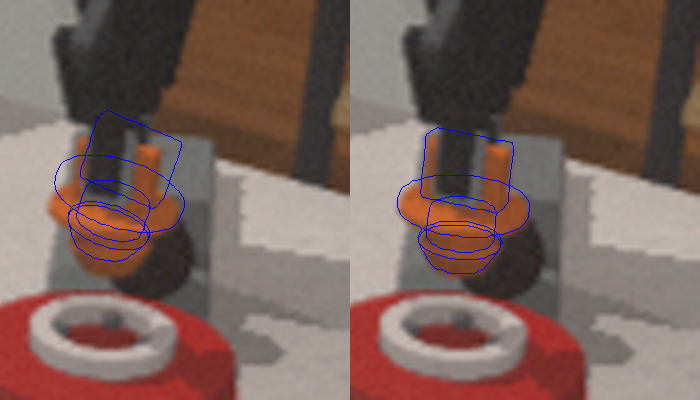

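The mask missed shaded orange, so that fit is invalid. The flat model overlaid on the right is close. One retry with a looser mask.

```bash
python3 - <<'E'
from fit import *
s=pickle.load(open('c3.pkl','rb'))['side']
h=cv2.cvtColor(s['image'],cv2.COLOR_RGB2HSV).astype(int);m=((h[...,0]>2)&(h[...,0]<20)&(h[...,1]>140)&(h[...,2]>50)).astype(np.uint8)
m[:,:366]=0;m[:,398:]=0;m[:134]=0;m[168:]=0
for r in m[136:168,366:398]: print(''.join('#' if v else '.' for v in r))
m=m.astype(float);piv=np.array([0,0,.05])
def model(q,parts):
    R=(Ro.from_euler('z',.19)*Ro.from_euler('y',q[2])).as_matrix()
    return sil(s,[(P-piv)@R.T+piv for P in parts],[q[0]/100,q[1]/100,0],q[3]/100,m.shape)
b=model([53.23,-19.41,0,17.8],PLUG[4:]);W=1-cv2.dilate((b>.02).astype(np.uint8),np.ones((3,3)))
W[:148]=0
for yf in(-19.41,-19.6,-19.2):
  for ini in(.4,-.4):
    f=lambda q:(W*np.abs(model([q[0],yf,q[1]/5,q[2]],PLUG[:4])-m)).sum()
    p=np.array([53.23,0,17.8])
    r=minimize(f,p,method='Nelder-Mead',options=dict(initial_simplex=p+np.vstack([np.zeros(3),np.eye(3)*ini]),xatol=.003,fatol=.05,maxiter=400))
    print(yf,np.round(r.x/[1,5,1],3),round(r.fun,1),f(p))
E
```

```text
................................
................................
..........#.....................
..........#...........###.......
..........#...........####......
..........#..........#####......
..........#..........#####......
..........#..........#####......
.....................#####......
.........#...........#####......
.........#...........####.......
.......###...........####.......
......####...........#####......
.....#####...........######.....
....#######.........#########...
....###########....##########...
....##########################..
.....########################...
......#######################...
........#####################...
.........##################.....
.........################.......
.........###############........
.........###############........
.........###############........
..........#############.........
...........###########..........
...........##########...........
.............#######............
................................
................................
................................
-19.41 [ 5.3123e+01 -2.8000e-02  1.7789e+01] 23.8 27.780392156862746
-19.41 [ 5.3086e+01 -2.2000e-02  1.7779e+01] 23.5 27.780392156862746
-19.6 [ 5.3224e+01 -1.6000e-02  1.7662e+01] 22.8 28.188235294117646
-19.6 [ 5.3204e+01 -2.0000e-02  1.7675e+01] 23.0 28.188235294117646
-19.2 [5.3159e+01 3.7000e-02 1.7869e+01] 25.9 33.75686274509804
-19.2 [ 5.3051e+01 -5.0000e-03  1.7880e+01] 24.5 33.75686274509804
```

Tilt is about 0.02 rad and the offset is about 1 mm, so it is good to insert. Home should be at TCP z ≈ 0.177.

```bash
python3 - <<'E'
from h import *
X,Y=.5325,-.195
manip.servo_line([X,Y,.204],rate=.1);manip.hold(.15)
f0=manip.get_contact_force();print(manip.get_position(),f0)
z=.204
while z>.170:
    z-=.0015;manip.servo_line([X,Y,z],rate=.03);F=manip.get_contact_force();p=manip.get_position()
    print(round(z,4),np.round(p,4),np.round(F,1),round(manip.get_time(),2))
    if F[2]>32 or np.hypot(F[0],F[1])>15 or (z<.179 and F[2]>18): break
E
```

```text
[ 0.53299852 -0.19507012  0.20466027] [ 0.0061199   0.24364521 -0.92050399]
0.2025 [ 0.5325 -0.195   0.2027] [ 0.1 -0.2 -0.6] 9.15
0.201 [ 0.5324 -0.195   0.2009] [-0.6 -0.4 -0.4] 9.4
0.1995 [ 0.5324 -0.195   0.1994] [ 0.5 -0.8 -1.1] 9.65
0.198 [ 0.5324 -0.1949  0.1978] [ 0.3 -0.4  0. ] 9.9
0.1965 [ 0.5324 -0.195   0.1964] [-0.4  0.4 -0.1] 10.15
0.195 [ 0.5325 -0.195   0.1949] [ 0.   0.5 -0.8] 10.4
0.1935 [ 0.5324 -0.195   0.1934] [-0.4  1.2  0.1] 10.65
0.192 [ 0.5326 -0.1951  0.192 ] [ 0.3 -0.1 -0.5] 10.9
0.1905 [ 0.5329 -0.1952  0.1907] [ 0.5 -0.9  1.3] 11.15
0.189 [ 0.533  -0.1952  0.1893] [ 0.8 -1.   2.9] 11.4
0.1875 [ 0.5331 -0.1952  0.1878] [ 1.8 -2.   3.8] 11.65
0.186 [ 0.5326 -0.1951  0.1856] [ 3.2 -1.8 -1.6] 11.9
0.1845 [ 0.5323 -0.1949  0.1839] [ 2.9 -2.5 -4. ] 12.15
0.183 [ 0.532  -0.1948  0.1822] [ 3.8 -1.2 -8.3] 12.4
0.1815 [ 0.5317 -0.1947  0.1806] [  2.3  -1.  -11.8] 12.65
0.18 [ 0.5321 -0.1948  0.18  ] [-0.3  0.2 -4.1] 12.9
0.1785 [ 0.5327 -0.1951  0.1789] [-0.3 -0.1 -0.7] 13.15
0.177 [ 0.5327 -0.1951  0.1772] [ 0.8  0.7 -0.4] 13.4
0.1755 [ 0.5327 -0.1951  0.1771] [-4.2  1.9 13.8] 13.65
0.174 [ 0.5328 -0.1951  0.1771] [-9.4  3.6 27.1] 13.9
```

The plug snapped in (force dropped to −12 N around z 0.181, 4–9 mm above home), and the flange landed at TCP 0.1771, against a predicted 0.177. It is now pressing with 27 N. Checking steadiness and the view.

```bash
python3 - <<'E'
from h import *
manip.hold(1.0);print(manip.get_position(),manip.get_contact_force(),manip.get_width(),manip.get_time())
snap('side','side4.png');snap('top','top4.png')
f=lambda i,x,y,w,h,k:cv2.resize(i[y:y+h,x:x+w],None,fx=k,fy=k,interpolation=cv2.INTER_CUBIC)
cv2.imwrite('pics/crop4.png',np.hstack([f(cv2.imread('pics/side4.png'),335,135,80,80,5),f(cv2.imread('pics/side4.png'),160,120,240,240,400/240)]))
E
```

```text
[ 0.53273322 -0.19511961  0.17707746] [-9.69094494  3.35521908 27.12830102] 0.010443374630214853 14.9
```

View pics/crop4.png

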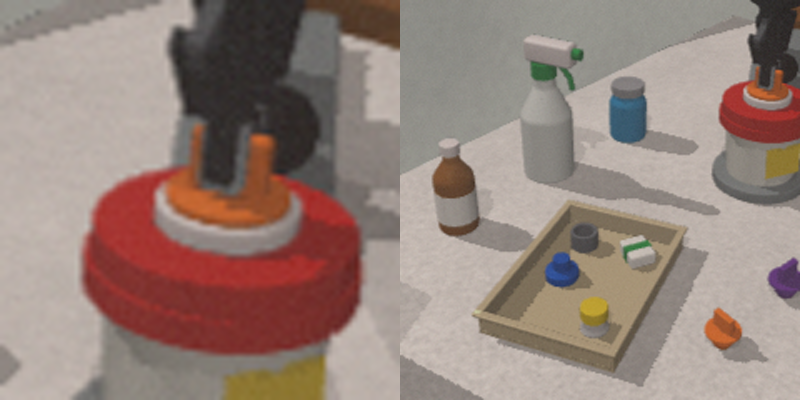

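The flange sits flat on the collar: in the crop it spans x 165–291 inside the collar's 155–302, both centred at 228. The other parts and the bottles are in place. Handing in.

```bash
python3 -c "
from h import *
manip.sign_off();print(manip.get_contact_force(),manip.get_time())"
```

```text
the job is handed in; nothing more can be done
the job is handed in; nothing more can be done
```

I took the large orange plug out of the tray by its wing grip, pressed it into the tub's opening until it snapped in, and handed the job in at about 15 s with the gripper still pressing down.

**Last checks:**
- **Press:** it stayed at 27 N over a 1 s hold, with about 10 N sideways.
- **Height:** the flange landed at TCP z 0.1771, against 0.177 predicted for fully home.
- **Grip:** the fingers were still closed on the wing, at 10.4 mm by the width reading.
- **View:** the last side view shows the flange flat and centred on the collar. The four other parts are in the tray, and the bottles and jar stand where they were.

**What disagreed:**
- **Snap force:** I saw only about 4 N of push before the drop, not the 7 to 14 N described. I read the force only every 1.5 mm and probably missed the peak. The drop to −12 N and the free travel before landing match a snap.
- **Tilt in the hand:** my first two fits of the held plug were unusable, one ill-conditioned and both from a bad colour mask. The corrected fit gave about 0.02 rad of tilt and 1 mm of offset.

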